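# Seat the slide tray in its drying stand

### The arm

A 6-joint arm with a two-finger parallel gripper is mounted at the origin on a cart in front of the work surface, level with it; the furniture and walls round the work are solid. World frame = base frame: x ahead of the robot, y to its left, z up, the work surface at z = 0. Lengths are in m, angles in rad, forces in N, time in s.
With the tool pointing down it reaches from about 0.425 to 0.925 m from the base axis. Payload 12.5 kg.
Tool frame: the origin (TCP) lies between the finger pads; the fingertips stand bot.tip_reach ahead of it and the grasp point (between the pads) lies 5 mm behind it (bot.tip_reach is the distance from the TCP to the fingertips, in m); z points along the fingers, y is the line along which they close (so a half turn about z gives the same grasp; the last joint's range is limited). The gripper opens to 85 mm and grips with 20 to 120 N. Pads are 22 mm wide; open, the fingers measure 114 mm over their backs; the gripper's body (76 mm by 85 mm) begins 54 mm behind the grasp point. The pads swing forward as they close: fully open they stand 13 mm farther back than shut.
Start: joints at [-1.429, 0.491, 1.559, -0, 1.092, -0.106], TCP at [0.153, -0.606, 0.213] pointing down, gripper open.
Joint ranges: [-3.1, 3.1], [-0.84, 2.19], [0.05, 2.79], [-1.13, 4.28], [0.06, 2.93], [-2.69, 2.69]. Speed limits (rad/s): [2.22, 2.22, 2.79, 3.14, 3.14, 3.14].

### API

Orientations are given as a unit quaternion [x, y, z, w].
In Python, from bench import bot, read_camera, spot_in, outline_of, pinpoint gives the robot as it stands. Calls block until the motion is done:
- bot.move_pose(position, orientation): joint-space move of the TCP to a pose.
- bot.line_to(position, max_speed=0.15, rot=None, stop_force=None): straight line of the TCP; rot=None keeps the orientation; max_speed is the mean speed in m/s. With stop_force (N) it stops when the force on the tool has changed by that much, and returns True; else False.
- bot.move_j(angles): joint-space move.
- bot.gripper_open() and bot.close(grip_force=None): open the fingers fully, or close them until they stop; grip_force is the grip in N (None keeps the last).
- bot.hold(seconds).
- bot.inverse_kinematics(position, orientation): joint angles nearest the present ones, or None.
- bot.get_state(): the state.
- read_camera(name): name is "side" or "top" or "wrist"; returns a dict with "pixels" (480x640x3 uint8, blue, green, red), "mtx" (3x3 intrinsics, pixels), "k1" (the pictures are not rectified: a ray, as slopes to the right and down, at radius r is drawn at 1 + k1 r^2 times it, then the intrinsics apply), "xyz" and "attitude" of the camera in the world; the wrist camera has in their place "mount" (4x4, takes a point from camera to tool coordinates, whose origin is the TCP and whose axes are the flange's). Camera axes: x right, y up, looking along -z (the intrinsics and any distortion apply to the point x, -y, -z); pixel columns grow to the right and rows downward; lengths in m; the calibration is good to about 2 mm. A picture is of the moment at which its call begins: read the wrist's pose just before it. There is no depth.
A pose or a line that the arm cannot do raises bot.MotionError and nothing moves.
- bot.close_job(): hands the job in; it is judged then, once.
Trained networks look in a picture, given as the dict that the camera call returned (one of the last four; its "shot" number tells which), for a name from the list of things; names that differ only in an ending like _2 or _b are one class to them, and where a whole thing is asked for, a point or a joint stands for the part that bears it (a point fixed in the world has none). Each returns a list of dicts, best first, with "p" (0 to 1); they miss things now and then, are a little off and sometimes report something else, mostly with a low value. They report only what shows in the picture. A call takes as long as a camera call.
- spot_in(picture, thing): "box" ([left, top, right, bottom] in pixels, round what is visible of it).
- outline_of(picture, thing): "pixels" (480x640 bool, what is visible of it) and "box" ([left, top, right, bottom] in pixels, round what is visible of it).
- pinpoint(picture, thing): "pixel" ([row, column] in pixels: a listed point, or the origin of a listed thing).
The state is a dict: "t": time; "q": joint angles; "qd": joint speeds; "joint_efforts": joint torques, N m; "ee_pos": TCP position; "eef_rot": TCP orientation; "ft_force": force on the tool from outside, world axes, zero at the start; "torque": the same for the moment, N m; "gripper_width": opening from 0.0 (shut) to 1.0 (fully open); "finger_force": force on a finger pad.
Only numpy, scipy, OpenCV 4.12 (cv2) and the standard library are available. Lean on these libraries where they do the work, as an engineer would, in place of code of your own. Each camera call takes 0.05 s, during which the arm holds its last target. There are 200 camera calls.

### The job

Push the blue slide tray with a fingertip on the back of its upright tab, along its rails, until it drops into the locating notches of the drying stand. Then push the red knob of the turn-latch round until the latch lies fully across the edge of the tray. Grasp and lift nothing, and leave the bottles, the pot and the eraser where they stand.

Things in the scene. Friction and masses are not known exactly. Their poses are not given: they have to be found in the camera images.
- stand: White drying stand fixed to the table, 260 x 180 mm, base top at z = 10 mm. Origin under it on the table; +x is the tray's travel (roughly away from the robot, turned -0.25 to 0.6 rad), +y left. Four grey rails along x, tops at z = 18 mm, x = -128 to 118 mm; aluminium guide walls at y = +-48 to 54 mm, tops at z = 32.5 mm, each with a red line where the tray's rear face is when home
- home (a point): Fixed to the stand: the tray's origin when seated in the notches; 40 mm ahead of the stand's origin on its centre line, 10 mm above the table. The notches in the rails are 8 mm deep and leave the feet 2.5 mm play each way along x. The rails run on past them with no end stop: a fast push can carry the tray over
- tray: Loose blue tray, 110 (x) by 90 mm (y), 0.17 to 0.33 kg, two slides fixed on it. Origin amid the plane of its four feet; axes as the stand's. Plate z = 10 to 20 mm; upright tab on its rear (-x) edge, 44 mm wide (y), 8 mm thick, top at z = 49 mm. Rides with its origin 18 mm above the table, starts 50 to 95 mm short of home; drops 8 mm level when home and is stopped there. Slides at 1 to 4 N
- tray_push (a point): Centre line of the tab's rear face, 55 mm behind and 34 mm above the tray's origin (52 mm above the table while riding, 44 mm when seated): push here or up to 10 mm lower, along the stand's +x
- latch (a joint): Turn-latch on a post at the stand's left; rad, 0 = open, arm along the stand's -x beside the guide; 1.571 = closed at its stop, arm along -y across the tray's left edge. Grows counterclockwise from above; starts at 0 to 0.2; stays where left; about 1 N at the knob moves it. Arm 34 to 40 mm above the table: clears the seated tray by 4 mm; an unseated tray blocks it
- latch_knob (a point): Top centre of the red round knob (13 mm diameter) upright on the arm's free end, 75 mm above the table, 45 mm from the latch's pivot. The knob's side is free to push from 46 mm to 75 mm above the table
- latch_pivot (a point): Latch pivot axis, fixed to the stand at x = 50, y = 72 mm in its frame, 40 mm above the table
- dropper_bottle: White dropper bottle, 36 mm diameter, 106 mm tall, origin under its base; bystander behind the stand
- amber_bottle: Small amber bottle with black cap, 29 mm diameter, 61 mm tall, origin under its base; bystander left of the stand
- specimen_pot: White pot with red lid, 49 mm diameter, 58 mm tall, origin under its base; bystander behind the stand
- eraser: Eraser in a blue sleeve, 20 x 45 x 12 mm, origin under its centre; bystander at the near left of the stand

How it is judged:
On the way, in this order (a step that is already met when the one before it is completed fails the run):
1. the tray has dropped into the notches while the latch is still open (horizontal distance between tray and home below 0.006 m and z of tray in the frame of home below 0.003 m and value of joint latch below 0.6 rad), for 0.2 s.
2. the latch lies across the tray (value of joint latch above 1.45 rad), for 0.2 s.
At the end, for the whole second after the job is handed in: The tray lies at rest and level in the notches (origin within 6 mm of home in plan and less than 3 mm above it) and the latch is closed to more than 1.45 rad across it (horizontal distance between tray and home below 0.006 m and z of tray in the frame of home below 0.003 m and angle between tray's own z axis and vertical below 0.04 rad and linear speed of tray below 0.01 m/s and value of joint latch above 1.45 rad); the robot touches nothing.
It fails at once if the tray is lifted off its rails (more than 8 mm above riding height) (z of tray in the frame of home above 0.016 m).
It fails at once if the tray is tipped more than 0.25 rad (angle between tray's own z axis and vertical above 0.25 rad).
It fails at once if a bottle, the pot or the eraser is moved more than 20 mm (distance of any of dropper_bottle, amber_bottle, specimen_pot, eraser from where it was at the start of the episode above 0.02 m).
It also fails if it takes over 54 s, if anything falls off the work surface, if the arm or the gripper's body presses on something with over 40 N, if the wrist force passes 120 N, or if a joint passes its speed limit or range.

## Working session

There is one attempt and no reset: what is moved stays moved. The work goes in short steps, each a Python script; the robot and the scene stay as the last script left them, time stands still between calls to the robot, and variables do not carry over. Pictures are saved under pics/ and viewed, at most 10 in all, crops included, and the job is handed in when it is done.

```bash
mkdir -p pics
cat > h.py <<'E'
import numpy as np, cv2
from scipy.spatial.transform import Rotation as R
from scipy.optimize import least_squares
from bench import bot, read_camera, spot_in, outline_of, pinpoint
def cam(name):
    s=bot.get_state(); p=read_camera(name)
    if name=="wrist":
        T=np.eye(4);T[:3,:3]=R.from_quat(s["eef_rot"]).as_matrix();T[:3,3]=s["ee_pos"]
        M=T@np.array(p["mount"]); p["R"]=M[:3,:3]; p["o"]=M[:3,3]
    else:
        p["o"]=np.array(p["xyz"]); a=np.array(p["attitude"])
        p["R"]=a if a.shape==(3,3) else R.from_quat(a).as_matrix()
    return p
def ray(p,rc):
    K=np.array(p["mtx"]); d=np.array([p["k1"],0,0,0],float)
    u=cv2.undistortPoints(np.array([[[rc[1],rc[0]]]],float),K,d)[0,0]
    v=p["R"]@np.array([u[0],-u[1],-1]); return p["o"],v/np.linalg.norm(v)
def onz(p,rc,z):
    o,v=ray(p,rc); return o+v*(z-o[2])/v[2]
def tri(rays):
    A=0;b=0
    for o,v in rays:
        P=np.eye(3)-np.outer(v,v);A=A+P;b=b+P@o
    x=np.linalg.solve(A,b); return x,[float(np.linalg.norm((np.eye(3)-np.outer(v,v))@(x-o))) for o,v in rays]
def proj(p,X):
    c=p["R"].T@(np.array(X)-p["o"]); a=np.array([c[0],-c[1]])/-c[2]
    a=a*(1+p["k1"]*(a@a)); K=np.array(p["mtx"]); return (K[0,0]*a[0]+K[0,2],K[1,1]*a[1]+K[1,2])
E
cat > a.py <<'E'
from h import *
ps={n:cam(n) for n in("top","side")}
for n,p in ps.items(): cv2.imwrite(f"pics/{n}.png",p["pixels"])
Z=dict(stand=0,home=.01,tray=.018,tray_push=.052,latch_knob=.075,latch_pivot=.04,dropper_bottle=0,amber_bottle=0,specimen_pot=0,eraser=0)
print(bot.tip_reach,bot.get_state()["eef_rot"],ps["top"]["o"],ps["side"]["o"])
for t,z in Z.items():
    rs=[]
    for n,p in ps.items():
        d=pinpoint(p,t)
        if d:
            print(t,n,round(d[0]["p"],2),np.round(d[0]["pixel"]),np.round(onz(p,d[0]["pixel"],z),4)); rs.append(ray(p,d[0]["pixel"]))
    if len(rs)==2:
        x,e=tri(rs);print("   tri",np.round(x,4),np.round(e,4))
E
python3 a.py
```

```text
0.014 [ 9.92334609e-01  1.23578826e-01 -1.07563905e-05 -5.45326732e-04] [0.50961709 0.13993094 0.95004913] [0.40705533 0.49205959 0.79350511]
stand top 0.74 [252. 399.] [ 0.5751 -0.0018  0.    ]
stand side 0.93 [210. 354.] [ 0.5721 -0.0098  0.    ]
   tri [ 5.717e-01 -5.000e-04  1.370e-02] [0.0025 0.0025]
home top 0.73 [231. 390.] [0.6129 0.014  0.01  ]
home side 0.67 [209. 329.] [0.6133 0.0137 0.01  ]
   tri [0.6129 0.0141 0.0108] [0.0001 0.0001]
tray top 0.66 [270. 411.] [ 0.5418 -0.0193  0.018 ]
tray side 0.62 [210. 228.] [0.7829 0.0963 0.018 ]
   tri [0.6037 0.1172 0.2558] [0.1179 0.1179]
tray_push top 0.81 [300. 427.] [ 0.4904 -0.0387  0.052 ]
tray_push side 0.72 [199. 402.] [ 0.4903 -0.0329  0.052 ]
   tri [ 0.4908 -0.0407  0.0412] [0.0007 0.0007]
latch_knob top 0.71 [267. 365.] [0.5479 0.065  0.075 ]
latch_knob side 0.92 [225. 352.] [0.5481 0.068  0.075 ]
   tri [0.5487 0.0647 0.0697] [0.0005 0.0005]
latch_pivot top 0.83 [242. 350.] [0.592  0.0858 0.04  ]
latch_pivot side 0.81 [233. 325.] [0.5914 0.0807 0.04  ]
   tri [0.5902 0.086  0.0492] [0.001 0.001]
dropper_bottle top 0.7 [153. 286.] [0.7585 0.196  0.    ]
amber_bottle top 0.78 [184. 239.] [0.7039 0.2804 0.    ]
specimen_pot top 0.61 [136. 346.] [0.7879 0.0864 0.    ]
specimen_pot side 0.62 [207. 227.] [0.7951 0.0826 0.    ]
   tri [0.7869 0.088  0.0117] [0.0025 0.0025]
eraser top 0.58 [356. 243.] [0.3992 0.2771 0.    ]
eraser side 0.96 [387. 388.] [0.3986 0.2761 0.    ]
   tri [0.399  0.2767 0.0019] [0.0004 0.0004]
```

View pics/top.png

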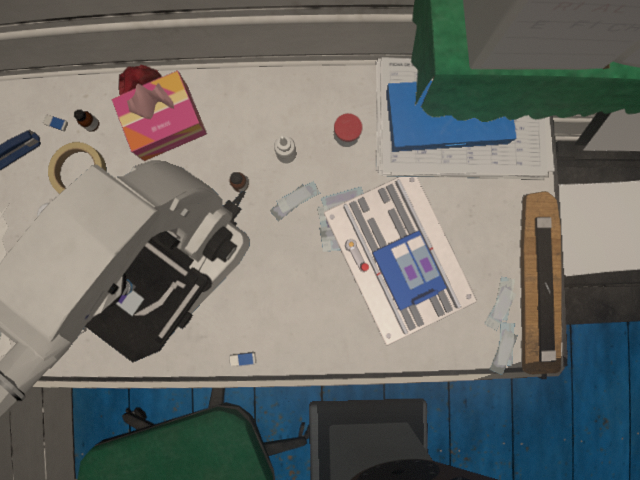

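View pics/side.png

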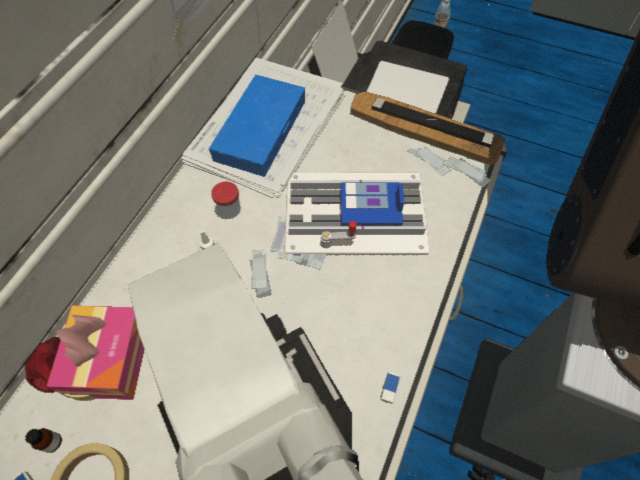

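The top view shows the tray (blue, about 411,270), with its tab at (427,300) and the red knob at (365,267). The side view agrees, and both match the detections, with a stand heading of about 0.40 rad. Next I'll shut the gripper and take one close wrist look.

```bash
cat >> h.py <<'E'
def down(yaw,tilt=0):
    "tool x along yaw, pointing down; tilt leans the tip toward yaw"
    h=np.array([np.cos(yaw),np.sin(yaw),0]); zz=np.array([0,0,1.])
    z=-zz*np.cos(tilt)+h*np.sin(tilt); x=h*np.cos(tilt)+zz*np.sin(tilt)
    return R.from_matrix(np.c_[x,np.cross(z,x),z])
def tcp(tip,rot): return np.array(tip)-bot.tip_reach*rot.as_matrix()[:,2]
def fit(ps,names=("home","tray_push","latch_knob","latch_pivot","stand"),zp=.052,latch=None):
    "fit stand pose, tray travel s (mm short of home), latch angle to pinpoint rays"
    Z=dict(stand=0,home=.01,tray_push=zp,latch_knob=.075,latch_pivot=.04); obs=[]
    for p in ps:
        for n in names:
            d=pinpoint(p,n)
            if d and d[0]["p"]>.4: obs.append((n,onz(p,d[0]["pixel"],Z[n])[:2]))
    loc=lambda n,v:{"home":(.04,0),"stand":(0,0),"latch_pivot":(.05,.072),"tray_push":(-.015-v[3],0),
        "latch_knob":(.05-.045*np.cos(v[4]),.072-.045*np.sin(v[4]))}[n]
    def f(v):
        c,s=np.cos(v[2]),np.sin(v[2]); M=np.array([[c,-s],[s,c]])
        return np.concatenate([M@loc(n,v)+v[:2]-x for n,x in obs])*1e3
    r=least_squares(f,[.575,0,.4,.07,.1],loss="soft_l1"); 
    print("fit",np.round(r.x,4)); 
    for (n,x),e in zip(obs,f(r.x).reshape(-1,2)): print("  ",n,np.round(x,4),np.round(e,1))
    return r.x
E
cat > b.py <<'E'
from h import *
bot.close(20); 
p=np.array([.50,-.03,.30]); 
for y in (.4,.4+np.pi,.4-np.pi): 
    q=bot.inverse_kinematics(p,down(y).as_quat()); print(y,None if q is None else np.round(q,2))
bot.move_pose(p,down(.4).as_quat())
w=cam("wrist"); print(w["o"],bot.tip_reach,bot.get_state()["gripper_width"],bot.get_state()["t"])
cv2.imwrite("pics/w1.png",w["pixels"])
fit([w]); fit([w,cam("top"),cam("side")])
E
python3 b.py
```

```text
0.4 [-0.19  0.23  1.73 -0.    1.18  0.98]
3.541592653589793 [-0.19  0.23  1.73 -0.    1.18 -2.16]
-2.741592653589793 [-0.19  0.23  1.73 -0.    1.18 -2.16]
[ 0.56675422 -0.00252332  0.4604916 ] 0.014 -0.002184363320460333 4.325
fit [ 5.711e-01 -3.000e-04  4.211e-01  7.150e-02  9.930e-02]
   home [0.6092 0.015 ] [-1.5  1. ]
   tray_push [ 0.4924 -0.0361] [-0.2  0.4]
   latch_knob [0.5492 0.0639] [-0.9 -0.4]
   latch_pivot [0.5864 0.0856] [0.9 0.3]
   stand [0.5446 0.077 ] [ 26.6 -77.3]
fit [ 5.735e-01 -5.000e-04  4.094e-01  7.280e-02  3.600e-03]
   home [0.6092 0.015 ] [1.  0.4]
   tray_push [ 0.4924 -0.0361] [0.6 0.6]
   latch_knob [0.5492 0.0639] [0.3 3.5]
   latch_pivot [0.5864 0.0856] [ 4.3 -0.1]
   stand [0.5446 0.077 ] [ 28.9 -77.5]
   home [0.6168 0.0135] [-6.6  2. ]
   tray_push [ 0.4928 -0.0373] [0.2 1.8]
   latch_knob [0.5498 0.0679] [-0.3 -0.5]
   latch_pivot [0.5921 0.0909] [-1.4 -5.4]
   stand [ 0.5738 -0.0016] [-0.3  1.1]
   home [0.6084 0.0169] [ 1.8 -1.5]
   tray_push [ 0.4945 -0.0317] [-1.5 -3.7]
   latch_knob [0.5511 0.0697] [-1.6 -2.3]
   stand [ 0.574  -0.0023] [-0.5  1.8]
```

```bash
cat > c.py <<'E'
from h import *
S=np.array([.573,-.0005]);th=.412;h=np.array([np.cos(th),np.sin(th)])
rot=down(th,.15); q=rot.as_quat(); n=np.array([-h[1],h[0]])
P=lambda x,z:tcp([*(S+h*x),z],rot)     # finger tip centre at stand x
face=-.015; off=.011
x0=face-.072-off-.022
bot.move_pose(P(x0,.11),q); bot.line_to(P(x0,.046),.1)
st=lambda:bot.get_state()
f0=np.array(st()["ft_force"])
hit=bot.line_to(P(face-off-.014,.046),.04,stop_force=14)
s=st();print("hit",hit,s["t"],np.round(np.array(s["ft_force"])-f0,2))
for x in np.arange(-.012,.0035,.002):
    hit=bot.line_to(P(face-off+x,.046),.012,stop_force=9)
    s=st();print(round(x,4),hit,round(s["t"],2),np.round(np.array(s["ft_force"])-f0,2), np.round(np.array(s["ee_pos"])-P(face-off+x,.046),4))
    if hit: break
t=cam("top");w=cam("wrist");cv2.imwrite("pics/w2.png",np.hstack([w["pixels"][:, :400],t["pixels"][150:350,300:500].repeat(2,0).repeat(2,1)[:400] if 0 else cv2.resize(t["pixels"][170:350,310:490],(400,480))]))
for p in(t,w):
    d=pinpoint(p,"tray_push")
    if d: print(d[0]["p"],(onz(p,d[0]["pixel"],.044)[:2]-S)@np.c_[h,n])
E
python3 c.py
```

```text
hit False 9.125 [ 0.31  1.6  -0.11]
-0.012 False 9.44 [0.4  0.23 0.9 ] [ 0.0001  0.     -0.    ]
-0.01 False 9.76 [ 1.12 -0.22  0.01] [ 0.  0. -0.]
-0.008 False 10.07 [ 0.74 -0.08  0.46] [0.0001 0.     0.    ]
-0.006 False 10.39 [0.91 0.77 0.  ] [ 0.  0. -0.]
-0.004 False 10.71 [0.77 0.88 0.55] [ 0.  0. -0.]
-0.002 False 11.03 [ 0.68 -0.62 -0.91] [ 0.0001  0.     -0.    ]
0.0 False 11.34 [0.76 0.45 0.7 ] [ 0.  0. -0.]
0.002 False 11.66 [ 0.19  0.76 -0.59] [ 0.  0. -0.]
0.73 [-0.09464763 -0.001505  ]
```

View pics/w2.png

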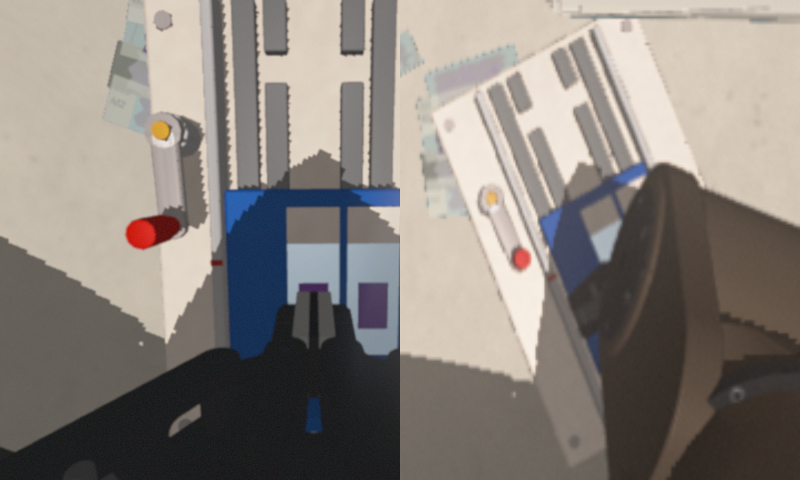

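The tray has not moved: its front edge is still at about (374,250) in the top view. Yet the wrist view shows the fingers over the slides, at about (313,290). I'll check where the tip really is, using projections and the side view.

```bash
cat > d.py <<'E'
from h import *
s=bot.get_state(); Rm=R.from_quat(s["eef_rot"]).as_matrix(); tip=np.array(s["ee_pos"])+bot.tip_reach*Rm[:,2]
print(s["ee_pos"],tip,Rm[:,2],Rm[:,0],s["gripper_width"],s["finger_force"],s["ft_force"],bot.tip_reach)
w=cam("wrist");sd=cam("side")
S=np.array([.573,-.0005]);th=.412;h=np.array([np.cos(th),np.sin(th)])
print("tip px wrist/side",proj(w,tip),proj(sd,tip))
for x,z in((-.087,.067),(-.015,.059)): 
    X=[*(S+h*x),z];print("tab top if at",x,proj(w,X),proj(sd,X))
X=proj(sd,tip);c=(int(X[0]),int(X[1]));im=sd["pixels"][c[1]-90:c[1]+90,c[0]-120:c[0]+120]
cv2.imwrite("pics/s3.png",np.vstack([cv2.resize(im,(600,450),interpolation=cv2.INTER_CUBIC)]));print(c)
E
python3 d.py
```

```text
[ 0.54905667 -0.01096121  0.05984297] [ 0.55097334 -0.0101236   0.04600011] [ 0.1369047   0.05982932 -0.98877579] [0.90602198 0.39598199 0.14940697] -0.006772755659503091 0.0 [0.05198973 0.52617734 0.01314997] 0.014
tip px wrist/side (np.float64(313.2337372566436), np.float64(280.34389593674)) (np.float64(366.1111709432632), np.float64(199.5189147377519))
tab top if at -0.087 (np.float64(313.36285985328044), np.float64(428.126670336599)) (np.float64(402.49002084043246), np.float64(192.84483694386887))
tab top if at -0.015 (np.float64(313.2273515637386), np.float64(267.64937702924163)) (np.float64(361.5429177321611), np.float64(195.34943818137472))
(366, 199)
```

View pics/s3.png

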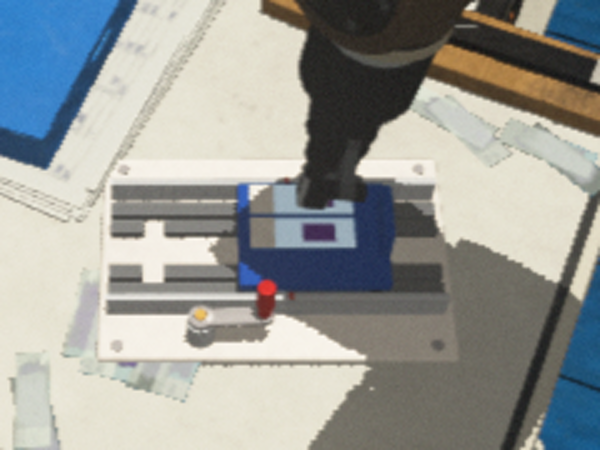

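```bash
cat > e.py <<'E'
from h import *
w=cam("wrist");sd=cam("side")
a=cv2.resize(w["pixels"][260:460,220:420],(400,600),interpolation=cv2.INTER_CUBIC) if 0 else cv2.resize(w["pixels"][250:450,213:413],(400,400),interpolation=cv2.INTER_CUBIC)
b=cv2.resize(sd["pixels"][150:230,335:415],(400,400),interpolation=cv2.INTER_CUBIC)
im=np.hstack([a,b]); im=np.clip(255*(im/255.)**.5,0,255).astype(np.uint8)
cv2.imwrite("pics/e4.png",im)
for wr,sr in (((292,313),(191,375)),((300,313),(190,378))):
    print(tri([ray(w,wr),ray(sd,sr)]))
E
python3 e.py
```

```text
(array([ 0.54467004, -0.01446303,  0.06627787]), [0.007265350507613189, 0.007265350507613272])
(array([ 0.54095246, -0.01648266,  0.06787477]), [0.008358054720203505, 0.008358054720203319])
```

View pics/e4.png

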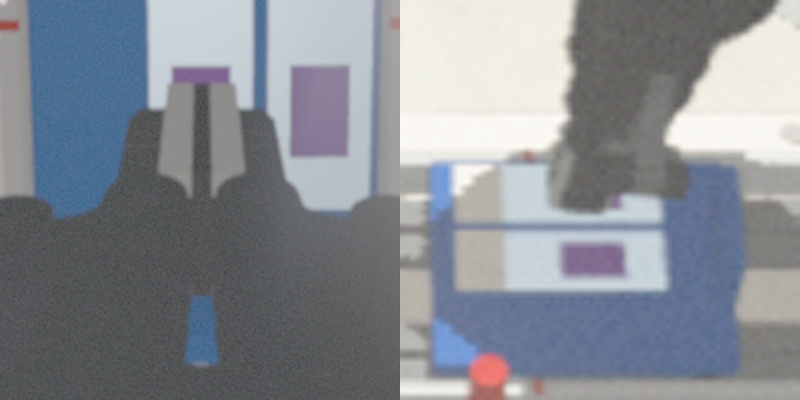

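The wrist view has the finger ends at row 292, and the side view has them at about (372,191). Both put the tip about 20 mm higher than calculated, so it slid over the tab. I'll touch the bare table to find the real tip length.

```bash
cat > f.py <<'E'
from h import *
p=np.array(bot.get_state()["ee_pos"]); bot.line_to(p+[0,0,.06],.15)
q=down(.41).as_quat(); bot.move_pose([.44,.12,.07],q)
hit=bot.line_to([.44,.12,.018],.03,stop_force=4); s=bot.get_state(); print(hit,s["ee_pos"],s["ft_force"],s["gripper_width"],s["t"])
if not hit:
    hit=bot.line_to([.44,.12,-.014],.015,stop_force=4); s=bot.get_state(); print(hit,s["ee_pos"],s["ft_force"],s["t"])
bot.line_to([.44,.12,.08],.15); print(bot.get_state()["ft_force"])
E
python3 f.py
```

```text
False [0.4400774  0.12000738 0.01813685] [ 0.12727588 -0.05572199  0.30674372] -0.0011287946671824647 15.225
False [ 0.44005918  0.12001381 -0.01395379] [-0.664808   -0.36478287 -0.8539444 ] 17.5083
[ 0.05722074  0.10383098 -0.76071073]
```

```bash
cat > g.py <<'E'
from h import *
s=bot.get_state();Rm=R.from_quat(s["eef_rot"]).as_matrix()
out=[]
for n in("side","top"):
    p=cam(n); im=p["pixels"].copy(); c=None
    u,v=map(int,proj(p,np.array(s["ee_pos"]))); u=min(max(u,60),580); v=min(max(v,60),420)
    im=cv2.resize(im[v-60:v+60,u-60:u+60],(390,390),interpolation=cv2.INTER_CUBIC); im=np.clip(255*(im/255.)**.6,0,255).astype(np.uint8)
    for k,col in((.014,(0,0,255)),(-.016,(0,255,0)),(-.046,(255,0,0))):
        a=proj(p,np.array(s["ee_pos"])+k*Rm[:,2]); print(n,k,np.round(a,1))
        cv2.circle(im,(int((a[0]-u+60)*3.25),int((a[1]-v+60)*3.25)),4,col,1)
    out.append(im)
cv2.imwrite("pics/g5.png",np.hstack(out)); print(s["q"],s["ee_pos"],s["t"])
E
python3 g.py
```

```text
side 0.014 [401.6 276.6]
side -0.016 [404.  268.1]
side -0.046 [406.7 259.1]
top 0.014 [332.8 333.8]
top -0.016 [333.3 335.3]
top -0.046 [333.8 336.9]
[1.21204045e-01 4.64898715e-01 2.09975502e+00 4.55888562e-06
 5.77452117e-01 1.28205274e+00] [0.43972513 0.11994671 0.07953781] 18.2833
```

View pics/g5.png

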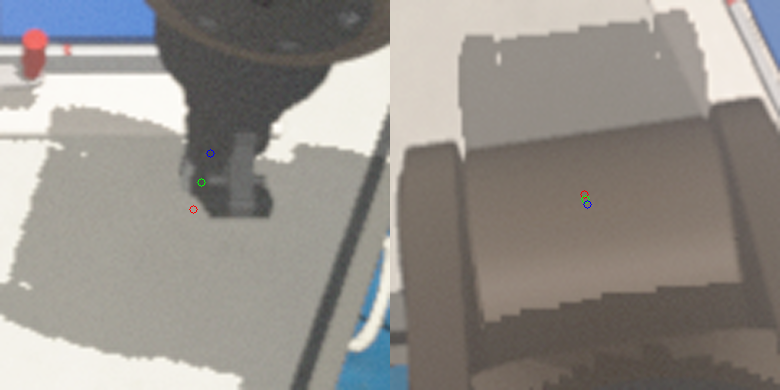

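The side view shows the fingertip at about (416,277), while the model puts it at (402,277), and the table touch found nothing. So either the reported arm pose or the tip is off. I'll solve the wrist camera's pose from the stand outline to find out which.

```bash
cat > p.py <<'E'
from h import *
def corners(p):
    d=outline_of(p,"stand"); m=d[0]["pixels"].astype(np.uint8); 
    c=max(cv2.findContours(m,cv2.RETR_EXTERNAL,cv2.CHAIN_APPROX_NONE)[0],key=cv2.contourArea)
    hull=cv2.convexHull(c); 
    for e in np.arange(.01,.1,.005):
        a=cv2.approxPolyDP(hull,e*cv2.arcLength(hull,True),True)[:,0].astype(float)
        if len(a)==4: break
    return d[0]["p"],a
bot.move_pose([.51,-.02,.34],down(.41).as_quat())
w=cam("wrist"); t=cam("top"); sd=cam("side")
print("K",w["mtx"],"k1",w["k1"],"mount",np.round(w["mount"],4).tolist())
for n,p in(("w",w),("t",t),("s",sd)):
    pr,a=corners(p); print(n,round(pr,2),a.tolist(),a.min(),a.max(0))
    X=np.array([onz(p,(v,u),.01)[:2] for u,v in a]); e=np.linalg.norm(X-np.roll(X,-1,0),axis=1)
    print("   world",np.round(X,4).tolist(),"edges",np.round(e,4))
cv2.imwrite("pics/w6.png",w["pixels"]); print(bot.get_state()["t"])
E
python3 p.py
```

```text
K [[388.19910709   0.         313.37970518]
 [  0.         388.19910709 240.69656851]
 [  0.           0.           1.        ]] k1 0.028179010987342636 mount [[-0.0008, 0.9581, 0.2863, 0.0723], [1.0, 0.0009, -0.0003, 0.0], [-0.0006, 0.2863, -0.9581, -0.1607], [0.0, 0.0, 0.0, 1.0]]
w 0.89 [[398.0, 26.0], [388.0, 236.0], [254.0, 237.0], [242.0, 18.0]] 18.0 [398. 237.]
   world [[0.7089, -0.0361], [0.486, -0.1362], [0.4148, 0.0244], [0.6469, 0.1267]] edges [0.2444 0.1756 0.2537 0.1742]
t 0.97 [[415.0, 177.0], [453.0, 281.0], [386.0, 343.0], [324.0, 213.0]] 177.0 [453. 343.]
   world [[0.7085, -0.0347], [0.5217, -0.0954], [0.4169, 0.0265], [0.6468, 0.1292]] edges [0.1965 0.1607 0.2518 0.1751]
s 0.95 [[419.0, 174.0], [427.0, 253.0], [284.0, 252.0], [294.0, 173.0]] 173.0 [427. 253.]
   world [[0.4856, -0.1323], [0.4165, 0.0294], [0.6501, 0.1304], [0.7104, -0.036]] edges [0.1758 0.2545 0.177  0.2446]
19.8417
```

View pics/w6.png

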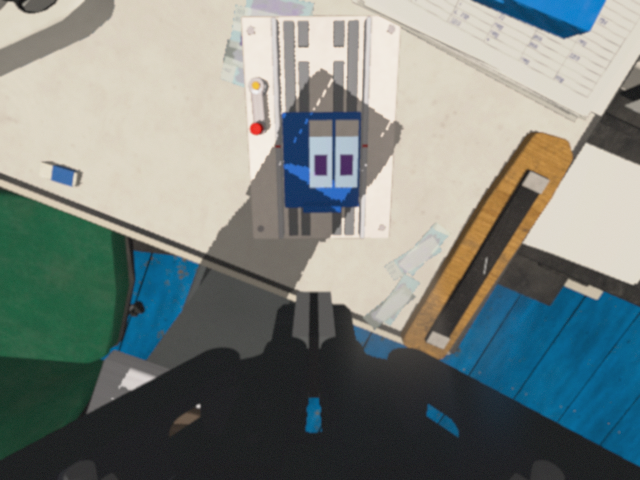

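The outline gives the same stand scale and position from all three cameras, so the arm pose is right at this height. The stand spans (242..398, 18..237). I'll check the low pose from picture w2 offline.

```bash
cat > o.py <<'E'
from h import *
K=[[388.199,0,313.38],[0,388.199,240.697],[0,0,1]]
M=np.array([[-0.0008,0.9581,0.2863,0.0723],[1,.0009,-.0003,0],[-.0006,.2863,-.9581,-.1607],[0,0,0,1]])
rot=down(.412,.15); S=np.array([.5725,-.0005]);th=.412;c,s=np.cos(th),np.sin(th)
obs=dict(red=((-.015,.051,.0325),(215,263)),knob=((.05-.045,.072-.004,.075),(142,233)),piv=((.05,.072,.045),(161,130)),
 guide=((.118,.051,.0325),(208,0)),front=((-.015-.073+.11,.045,.038),(227,190)))
def run(dx,dz,show=0):
    T=np.eye(4);T[:3,:3]=rot.as_matrix();T[:3,3]=np.array([.54906,-.01096,.05984])+[dx*c,dx*s,dz]; C=T@M
    p=dict(R=C[:3,:3],o=C[:3,3],k1=.02818,mtx=K); e=[]
    for n,(X,o) in obs.items():
        W=[S[0]+c*X[0]-s*X[1],S[1]+s*X[0]+c*X[1],X[2]]; a=proj(p,W)
        if show: print(n,np.round(a,1),o)
        if n!="guide": e+=[a[0]-o[0],a[1]-o[1]]
    return np.array(e)
run(0,0,1); r=least_squares(lambda v:run(*v),[0,0],loss="soft_l1");print(r.x,r.cost);run(*r.x,1)
E
python3 o.py
```

```text
red [213.8 258. ] (215, 263)
knob [141.9 228.3] (142, 233)
piv [155.2 123.3] (161, 130)
guide [201.9 -25.7] (208, 0)
front [220.5 185.4] (227, 190)
[0.00245698 0.00290944] 9.740199868405572
red [215.4 261.6] (215, 263)
knob [145.4 233.6] (142, 233)
piv [158.1 129.8] (161, 130)
guide [204.  -16.5] (208, 0)
front [222.  190.4] (227, 190)
```

```bash
cat > f2.py <<'E'
from h import *
q=down(.41).as_quat(); bot.move_pose([.44,.12,.03],q)
hit=bot.line_to([.44,.12,-.012],.1,stop_force=5); 
if not hit: hit=bot.line_to([.44,.12,-.042],.02,stop_force=4)
s=bot.get_state(); print(hit,s["ee_pos"],s["ft_force"],s["gripper_width"],s["t"])
sd=cam("side"); u,v=map(int,proj(sd,s["ee_pos"])); cv2.imwrite("pics/f7.png",cv2.resize(sd["pixels"][v-70:v+50,u-70:u+90],(800,600),interpolation=cv2.INTER_CUBIC))
bot.line_to([.44,.12,.05],.15)
E
python3 f2.py
```

```text
True [ 0.44012977  0.12003407 -0.01847156] [-0.83495927 -0.09259099  6.69744082] -0.0025727156011080923 22.325
```

The contact puts the real fingertips 18 mm behind the TCP, not 14 mm ahead of it. I'll use the measured reach and push again.

```bash
sed -i 's/bot.tip_reach\*rot/REACH*rot/; s/^def tcp/REACH=-.018\ndef tcp/' h.py
cat > c.py <<'E'
from h import *
S=np.array([.573,-.0005]);th=.411;h=np.array([np.cos(th),np.sin(th)]);n=np.array([-h[1],h[0]])
rot=down(th,.12); q=rot.as_quat()
P=lambda x,z:tcp([*(S+h*x),z],rot)
face=-.015; off=.009; Z=.046
x0=face-.072-off-.025
bot.move_pose(P(x0,.10),q); bot.line_to(P(x0,Z),.1)
st=bot.get_state; f0=np.mean([st()["ft_force"] for _ in range(3)],0)
hit=bot.line_to(P(face-off-.016,Z),.04,stop_force=12)
s=st();print("hit",hit,s["t"],np.round((np.array(s["ft_force"])-f0),2))
t=cam("top");w=cam("wrist")
for p in(t,w):
    d=pinpoint(p,"tray_push")
    if d: print(d[0]["p"],(onz(p,d[0]["pixel"],.052)[:2]-S)@np.c_[h,n])
d=outline_of(w,"tray"); 
if d: b=d[0]["box"];print("front edge",d[0]["p"],b,(onz(w,(b[1],(b[0]+b[2])/2),.038)[:2]-S)@h)
cv2.imwrite("pics/c8.png",w["pixels"])
E
python3 c.py
```

```text
hit False 26.5833 [-2.69 -0.32  0.34]
0.77 [-0.03033156 -0.00470787]
0.94 [-0.02990359 -0.00243258]
front edge 0.58 [199.1, 0.0, 436.2, 301.8] 0.07785700551142036
```

View pics/c8.png

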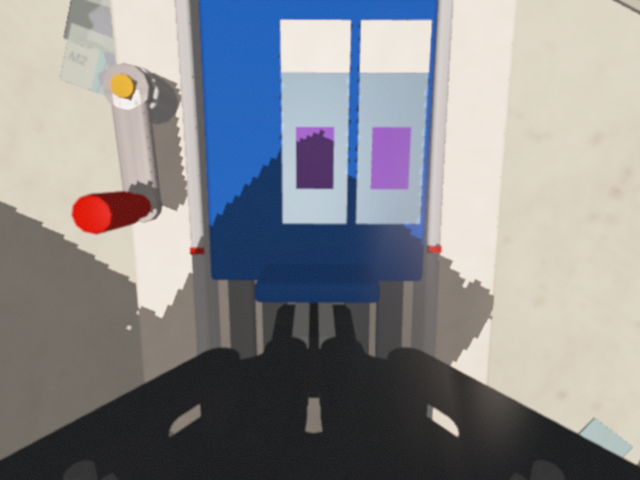

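The tab is now being pushed. The tray's rear edge at row 279 is still short of the red lines at row 250, and the tab face is about 15 mm short of home. I'll continue in small steps.

```bash
cat > c2.py <<'E'
from h import *
S=np.array([.573,-.0005]);th=.411;h=np.array([np.cos(th),np.sin(th)]);n=np.array([-h[1],h[0]])
rot=down(th,.12); P=lambda x,z:tcp([*(S+h*x),z],rot)
face=-.015; off=.009; Z=.046; st=bot.get_state
def F(): 
    v=[]
    for _ in range(4): v.append(st()["ft_force"]); bot.hold(.02)
    return np.mean(v,0)[:2]@h
bot.line_to(P(face-off-.006,Z),.03,stop_force=9); print("start",round(F(),2))
for x in np.arange(-.0045,.0061,.0015):
    hit=bot.line_to(P(face-off+x,Z),.015,stop_force=6); f=F()
    print(round(x,4),hit,round(f,2),round(st()["t"],2))
    if hit or f<-6: break
w=cam("wrist");t=cam("top")
for p in(t,w):
    d=pinpoint(p,"tray_push")
    if d: print(d[0]["p"],[np.round((onz(p,d[0]["pixel"],z)[:2]-S)@np.c_[h,n],4) for z in(.052,.044)])
cv2.imwrite("pics/c9.png",w["pixels"][120:420,140:540])
E
python3 c2.py
```

```text
start -0.11
-0.0045 False -0.15 27.7
-0.003 False -0.93 28.02
-0.0015 False -2.12 28.33
0.0 False -8.24 28.65
0.78 [array([-0.0154, -0.0034]), array([-0.0156, -0.0048])]
0.89 [array([-0.0111, -0.0013]), array([-0.0134, -0.0014])]
```

View pics/c9.png

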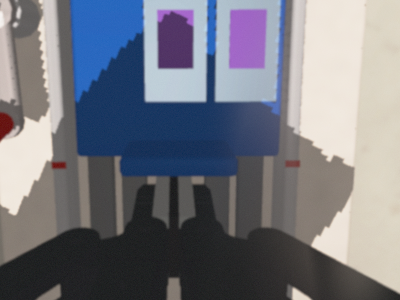

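The push force rose to 8 N with the tab at home. The tray's image also shrank from 212 to 203 px in width, which fits the 8 mm drop: it is seated. Next I'll retreat and swing the latch.

```bash
cat > l.py <<'E'
from h import *
S=np.array([.573,-.0005]);th=.411;h=np.array([np.cos(th),np.sin(th)]);n=np.array([-h[1],h[0]])
W=lambda x,y,z,r:tcp([*(S+h*x+n*y),z],r)
st=bot.get_state; r0=down(th,.12); r=down(th)
bot.line_to(W(-.040,0,.046,r0),.1); bot.line_to(W(-.040,0,.115,r0),.2)
def look(zt):
  for m in("wrist","top"):
    p=cam(m)
    for k,z in(("tray_push",zt),("latch_knob",.075)):
        d=pinpoint(p,k)
        if d: print(m,k,round(d[0]["p"],2),np.round((onz(p,d[0]["pixel"],z)[:2]-S)@np.c_[h,n],4))
look(.044)
def tip(a,gap): 
    k=np.array([.05-.045*np.cos(a),.072-.045*np.sin(a)]); d=np.array([np.sin(a),-np.cos(a)])
    return k-d*(.0065+gap)
Z=.055
bot.move_pose(W(*tip(.05,.030),.115,r),r.as_quat()); bot.line_to(W(*tip(.05,.030),Z,r),.15)
print("start",round(st()["t"],2))
for a in np.linspace(.1,1.4,9):
    if bot.line_to(W(*tip(a,.011),Z,r),.05,stop_force=12): print("hit",a); break
else:
    for a in np.arange(1.46,1.66,.04):
        hit=bot.line_to(W(*tip(min(a,1.571),.011-.045*max(0,a-1.571)),Z,r),.02,stop_force=6); print(round(a,2),hit,np.round(st()["ft_force"],1))
        if hit: break
print(round(st()["t"],2)); look(.044); t=cam("top")
cv2.imwrite("pics/l10.png",cv2.resize(t["pixels"][170:350,310:490],(600,600)))
E
python3 l.py
```

```text
wrist tray_push 0.72 [-0.0162 -0.0018]
wrist latch_knob 0.6 [0.0026 0.0694]
top tray_push 0.78 [-0.0149 -0.003 ]
top latch_knob 0.75 [0.2292 0.1007]
start 31.03
1.46 False [-0.3 -0.1  0.5]
1.5 False [-0.4 -0.   0. ]
1.54 False [-4.4 -0.7  1.8]
1.58 False [-12.9  -2.4   5.5]
1.62 False [-19.1  -7.9  11.3]
35.37
wrist latch_knob 0.66 [0.0478 0.0267]
```

```bash
cat > m.py <<'E'
from h import *
S=np.array([.573,-.0005]);th=.411;h=np.array([np.cos(th),np.sin(th)]);n=np.array([-h[1],h[0]])
p=np.array(bot.get_state()["ee_pos"]); b=p-[*(h*.012),0]
bot.line_to(b,.08); bot.line_to(b+[0,0,.12],.15); bot.move_pose([.47,-.045,.25],down(th).as_quat())
w=cam("wrist"); 
for k,z in(("tray_push",.044),("latch_knob",.075),("latch_pivot",.04),("home",.01)):
    d=pinpoint(w,k)
    if d: print(k,round(d[0]["p"],2),np.round((onz(w,d[0]["pixel"],z)[:2]-S)@np.c_[h,n],4))
cv2.imwrite("pics/m10.png",w["pixels"]); print(bot.get_state()["t"])
E
python3 m.py
```

```text
tray_push 0.92 [-0.015  -0.0026]
latch_knob 0.78 [0.0475 0.0265]
latch_pivot 0.62 [0.0459 0.0726]
37.9583
```

View pics/m10.png

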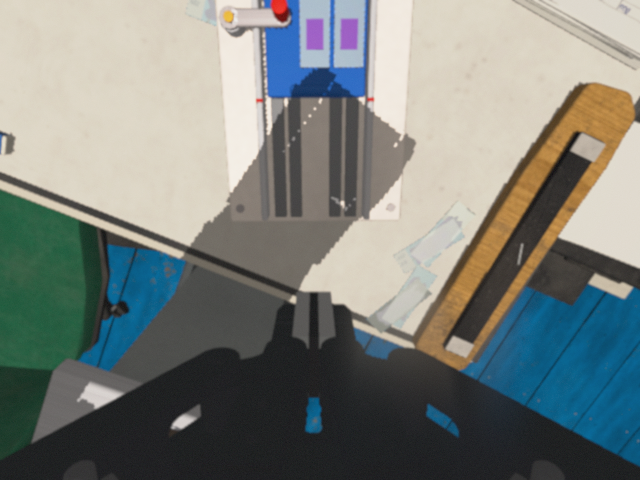

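The latch arm runs from its pivot at (230,15) to the red knob at (280,8), across the tray's left edge. The tray's rear sits at row 97, between the red lines at row 100, and the tab face measures −15.0 mm, which is home. The robot is clear.

```bash
python3 -c "
from bench import bot
print(bot.close_job())"
```

```text
the job is handed in; nothing more can be done
None
```

I seated the tray in the notches, closed the latch across its left edge against the stop, and handed the job in at about 38 s; the bottles, pot and eraser were not touched, but `close_job()` returned no verdict. The first push slid over the tab because the fingertips sit 18 mm behind the TCP, not 14 mm ahead as `bot.tip_reach` says; I measured this by touching the bare table and pushed again.

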